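# Hand-feed the racks of a tube sampler one place on

### The job

The sampler's rack feed is idle, so move its queue on by one place by hand: slide the rack at the back left forward down the empty left lane to the front stop, then slide the rack at the back right straight across to the left guide, then slide the rack waiting in the right lane back under the probe to the back stop, each fully home. Keep the racks flat on the deck, never lifted or tipped, do not bump the probe gantry that stands over the back places, and leave everything else on the bench where it is.

Things in the scene. Friction and masses are not known exactly. Their poses are not given: they have to be found in the camera images.
- sampler: rack sampler, fixed: white deck, 254 (x) x 156 (y) mm, with four rack places and a 70 mm high housing behind it (x 127 to 237). Origin on the bench under the deck's middle; x runs from the front (nearer the robot) to the back, y to the left. Running surface 12 mm above the bench. Stop faces at x 116 (back) and -116 (front), side guides' faces at y 60.5 and -60.5, all 37 mm above the bench
- island_nose (a point): rounded back end of the island, 17 mm wide and 32 mm above the bench, that parts the front half of the deck into two straight lanes 52 mm wide; behind it the back half is open from side to side
- place_back_left (a point): back left place: where a rack's origin is when fully home against the back stop and the left guide; filled at the start, the rack a few mm off the stops
- place_back_right (a point): back right place, under the probe: where a rack's origin is when against the back stop and in line with the right lane (a few mm of side play are allowed); filled at the start
- place_front_left (a point): front left place: where a rack's origin is when in the middle of the left lane's width and against the front stop; empty at the start
- place_front_right (a point): front right place: the same in the right lane; filled at the start, empty at the end
- gantry: probe gantry, fixed, origin and axes of the sampler: cross rail x 32 to 61, z 176 to 213 mm, posts at |y| 77 to 98; carriage and probe behind it, to z 226, probe tip at x 77, y -38, z 118. The tab of a rack at the back (x 7 to 31) stands just before the rail: a gripper held straight down fouls it, one whose body leans back toward the robot by 25 to 35 degrees clears it
- rack_a: tube rack, one of three alike but for how many capped tubes they hold (no matter); any rack may be in any of the three filled places. 110 (x) x 46 (y) mm, body 54 mm high, tube caps up to 84 mm, about 0.25 kg; runs on slippery plastic skids, friction with deck and guides about 0.18. Origin at the centre of its underside; axes as the sampler's, so its tab is at the end nearer the robot
- rack_b: another tube rack, same size, shape and origin as rack_a
- rack_c: another tube rack, same size, shape and origin as rack_a
- rack_a_tab (a point): middle of the top edge of rack_a's gripping tab: an upright plate 24 (x) x 12 (y) mm with flat sides facing +y and -y, standing free from 54 to 110 mm above the rack's underside, 42 mm toward -x from the rack's origin; the nearest tube cap is 16 mm behind it
- rack_b_tab (a point): middle of the top edge of rack_b's gripping tab: an upright plate 24 (x) x 12 (y) mm with flat sides facing +y and -y, standing free from 54 to 110 mm above the rack's underside, 42 mm toward -x from the rack's origin; the nearest tube cap is 16 mm behind it
- rack_c_tab (a point): middle of the top edge of rack_c's gripping tab: an upright plate 24 (x) x 12 (y) mm with flat sides facing +y and -y, standing free from 54 to 110 mm above the rack's underside, 42 mm toward -x from the rack's origin; the nearest tube cap is 16 mm behind it
- bottle: bystander: white plastic bottle, 58 mm across, 100 mm tall; origin at the centre of its underside; leave it alone
- slide_box: bystander: flat box for glass slides, 102 x 78 x 36 mm; origin at the centre of its underside; leave it alone
- timer: bystander: bench timer, 62 x 62 x 18 mm, lying on the housing behind the deck; origin at the centre of its underside; leave it alone
- beaker: bystander: empty glass beaker, 68 mm across, 85 mm tall; origin at the centre of its underside; leave it alone
- pipette: bystander: hand pipette lying on the bench, about 240 mm long and 26 mm high; origin at the centre of its underside; leave it alone
- tip_box: bystander: closed box of pipette tips, 118 x 80 x 55 mm; origin at the centre of its underside; leave it alone
- jar: bystander: amber screw-cap jar, 54 mm across, 75 mm tall; origin at the centre of its underside; leave it alone

How it is judged:
By the outcome, as a careful person would: the job done as asked, in the order asked, and still so for the second after the job is handed in, with the robot touching nothing.
It also fails if it takes over 61 s, if anything falls off the work surface, if the arm or the gripper's body presses on something with over 40 N, if the wrist force passes 120 N, or if a joint passes its speed limit or range.

### The arm

A 7-joint arm with a two-finger parallel gripper is mounted at the origin on the work surface. World frame = base frame: x ahead of the robot, y to its left, z up, the work surface at z = 0. Lengths are in m, angles in rad, forces in N, time in s.
With the tool pointing down it reaches from about 0.425 to 0.875 m from the base axis. Payload 8.4 kg.
Tool frame: the origin (TCP) lies midway between the tips of the shut fingers; the grasp point (between the pads) lies 19 mm behind it; z points along the fingers, y is the line along which they close (so a half turn about z gives the same grasp; the last joint's range is limited). The gripper opens to 87 mm and grips with 3 to 60 N. Pads are 19 mm wide; open, the fingers measure 117 mm over their backs; the gripper's body (75 mm by 190 mm) begins 51 mm behind the grasp point.
Start: joints at [-1.333, 0.333, 0.04, 1.465, -0.013, 1.343, -0.059], TCP at [0.215, 0.613, 0.223] pointing down, gripper open.
Joint ranges: [-2.58, 2.58], [-0.38, 2.09], [-1.3, 1.39], [0.25, 2.4], [-1.5, 4.64], [0.08, 2.09], [-2.65, 2.65]. Speed limits (rad/s): [2.22, 2.22, 2.79, 2.79, 3.14, 3.14, 3.14].

### API

Orientations are given as a rotation vector (axis times angle).
In Python, from plant import arm gives the robot as it stands. The module is installed in compiled form; this text tells all that it offers.
- The arm moves only by the shell command python3 -m crank 'ROWS' [FORCE]. ROWS is JSON, a list of rows, each an object with "xyz": the shift along the world's x, y, z in cm, a list of three; "rot": the turn, a rotation vector about the world's x, y, z in degrees, a list of three; "claw": the finger opening in cm, from 0 to 8.7. In form: [{"xyz": [tx, ty, tz], "rot": [rx, ry, rz], "claw": claw}, ...]. A call has 1 to 5 rows; each row shifts and turns the commanded pose from where the row before left it; what a row does not reach is not made up. A row lasts 1/8 s, in which the tool goes at most 62.5 mm and 10.7 degrees, less where a joint would pass 70% of its speed; a pose out of reach is approached as far as the arm can. A call with a gripper value outside its range is refused whole. The fingers move at their own pace and stop on an object; FORCE is the grip in N (left out, the last holds). Time passes only in rows, so rows that do not move let the fingers close. It gives the time, the measured TCP pose, the force, the opening and the grip force at its end, in the units of the state.
- arm.observe(): the state, without advancing time (a new reading comes with each control period).
- arm.snapshot(name): name is "scene" or "side" or "wrist"; returns a dict with "frame" (420x560x3 uint8, red, green, blue), "vertical_fov" (degrees; the focal length in pixels is half the picture's height over the tangent of half this angle, whatever the lens; pixels are square), "cx", "cy" (the principal point, pixels), "xyz" and "orientation" of the camera in the world; the wrist camera has in their place "mount" (4x4, takes a point from camera to tool coordinates, whose origin is the TCP and whose axes are the flange's). Camera axes: x right, y up, looking along -z (the intrinsics and any distortion apply to the point x, -y, -z); pixel columns grow to the right and rows downward; lengths in m; the calibration is good to about 2 mm. A picture is of the moment at which its call begins: read the wrist's pose just before it. There is no depth.
- arm.sign_off(): hands the job in; it is judged then, once.
Trained networks look in a picture, given as the dict that the camera call returned (one of the last four; its "shot" number tells which), for a name from the list of things; names that differ only in an ending like _2 or _b are one class to them, and where a whole thing is asked for, a point or a joint stands for the part that bears it (a point fixed in the world has none). Each returns a list of dicts, best first, with "p" (0 to 1); they miss things now and then, are a little off and sometimes report something else, mostly with a low value. They report only what shows in the picture. A call takes as long as a camera call.
- arm.look_for(picture, query): "centre" ([column, row] in pixels, amid what is visible of it).
- arm.masks_of(picture, query): "pixels" (420x560 bool, what is visible of it) and "centre" ([column, row] in pixels, amid what is visible of it).
The state is a dict: "time": time; "joint_positions": joint angles; "joint_velocities": joint speeds; "tau": joint torques, N m; "position": TCP position; "orientation": TCP orientation; "ft_force": force on the tool from outside, world axes, zero at the start; "torque": the same for the moment, N m; "finger_gap": finger opening in m; "finger_force": force on a finger pad.
Only numpy, scipy, OpenCV 4.12 (cv2) and the standard library are available. Lean on these libraries where they do the work, as an engineer would, in place of code of your own. Each camera call takes 0.05 s, during which the arm holds its last target. There are 200 camera calls.

## Working session

There is one attempt and no reset: what is moved stays moved. The work goes in short steps, Python scripts to look and compute and a shell command to move; the robot and the scene stay as the last step left them, time stands still between calls to the robot, and variables do not carry over. Pictures are saved under pics/ and viewed, at most 10 in all, crops included, and the job is handed in when it is done.

```bash
mkdir -p pics
cat > h.py <<'E'
import numpy as np, cv2
from scipy.spatial.transform import Rotation as R
from plant import arm
def campose(p, st=None):
    if 'mount' in p:
        T=np.eye(4);T[:3,:3]=R.from_rotvec(st['orientation']).as_matrix();T[:3,3]=st['position'];T=T@np.array(p['mount']);return T[:3,:3],T[:3,3]
    o=np.array(p['orientation']);M=o if o.shape==(3,3) else R.from_rotvec(o).as_matrix() if o.size==3 else R.from_quat(o).as_matrix()
    return M,np.array(p['xyz'])
def foc(p): return p['frame'].shape[0]/2/np.tan(np.radians(p['vertical_fov'])/2)
def ray(p,uv,st=None):
    M,t=campose(p,st);f=foc(p);d=M@np.array([(uv[0]-p['cx'])/f,-(uv[1]-p['cy'])/f,-1]);return t,d
def atz(p,uv,z,st=None):
    t,d=ray(p,uv,st);return t+d*(z-t[2])/d[2]
def proj(p,X,st=None):
    M,t=campose(p,st);c=M.T@(np.array(X)-t);f=foc(p);return np.array([p['cx']+f*c[0]/-c[2],p['cy']-f*c[1]/-c[2]])
def tri(rays):
    A=np.zeros((3,3));b=np.zeros(3)
    for t,d in rays:
        d=d/np.linalg.norm(d);P=np.eye(3)-np.outer(d,d);A+=P;b+=P@t
    return np.linalg.solve(A,b)
def save(p,n): cv2.imwrite('pics/'+n,p['frame'][:,:,::-1])
E
python3 - <<'E'
from h import *
st=arm.observe();print(st)
for n in ['scene','side']:
    p=arm.snapshot(n);save(p,n+'0.png');print(n,{k:v for k,v in p.items() if k!='frame'})
    for q in ['rack_a_tab','island_nose','rack_a','place_front_left','place_back_left','sampler','gantry']:
        for r in arm.look_for(p,q): print(q,round(r['p'],2),np.round(r['centre'],1))
E
```

```text
{'time': 0.0, 'joint_positions': array([-1.33317001,  0.33393402,  0.03991654,  1.46629414, -0.01340105,
        1.34326892, -0.05852017]), 'joint_velocities': array([-0.00149336, -0.00066164,  0.00149033,  0.00087044, -0.00038817,
        0.00017955, -0.00084181]), 'tau': array([ 2.04419666e-04, -6.56377172e+01,  1.33547556e+00, -4.03795695e+01,
       -5.97018027e-02,  4.49874520e-02,  1.71443003e-04]), 'position': array([0.21471835, 0.61301328, 0.22163372]), 'orientation': array([-5.26683890e-01, -3.09697535e+00,  2.56205375e-03]), 'ft_force': array([ 0.4035075 , -0.76103737,  0.2788294 ]), 'torque': array([-0.0394811 ,  0.00960487,  0.01796891]), 'finger_force': 0.0, 'finger_gap': 0.08705511421030147}
scene {'vertical_fov': 50.8227626111825, 'cx': 272.95972403741035, 'cy': 208.71315356686773, 'xyz': array([1.18817054, 0.67441245, 0.6342027 ]), 'orientation': array([0.42389971, 1.1841804 , 2.19712801]), 'shot': 1}
rack_a_tab 0.86 [245.6 193.1]
island_nose 0.89 [243.3 215.5]
rack_a 0.96 [298.  178.6]
rack_a 0.69 [246.5 193.8]
rack_a 0.68 [262.8 213.8]
rack_a 0.62 [287.1 267.4]
place_front_left 0.87 [243.  218.2]
place_back_left 0.58 [242.6 211.8]
sampler 0.79 [243.9 216.4]
gantry 0.92 [258.6 153.7]
side {'vertical_fov': 56.68492860264604, 'cx': 276.958592137619, 'cy': 204.42795255362824, 'xyz': array([0.42704476, 0.76671803, 0.57599583]), 'orientation': array([ 0.2166807 , -1.37066591, -2.50273152]), 'shot': 2}
rack_a_tab 0.56 [312.7 190.5]
island_nose 0.84 [291.2 213.1]
island_nose 0.72 [298.7 147.1]
rack_a 0.96 [344.3 201.9]
rack_a 0.75 [308.8 186.2]
rack_a 0.75 [298.1 208.4]
place_front_left 0.64 [294.2 211.5]
place_back_left 0.61 [343.3 165.6]
place_back_left 0.57 [293.8 213.6]
sampler 0.59 [291.8 213.8]
gantry 0.93 [296.5 148.6]
```

View pics/scene0.png

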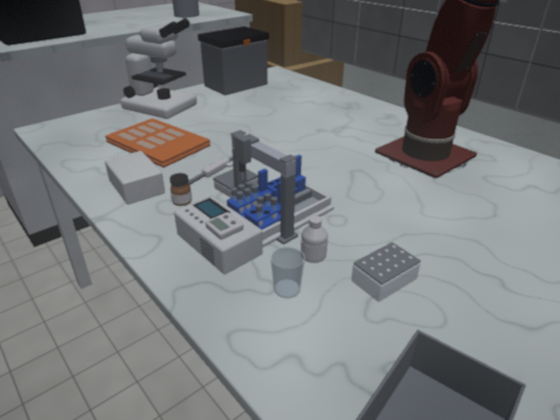

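View pics/side0.png

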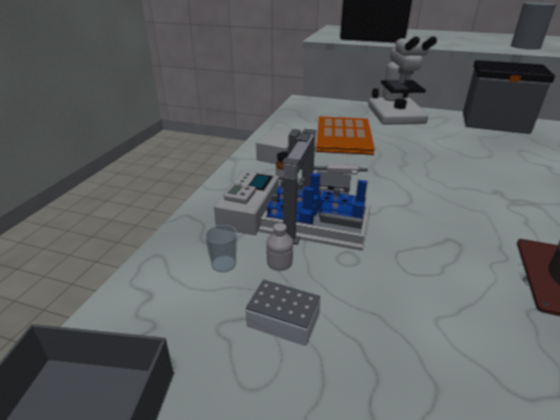

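The sampler sits at about (265,195) in scene and (310,195) in side, with three blue racks. I'll enlarge both.

Run:
```python
from h import *
a=cv2.imread('pics/scene0.png')[125:275,165:345]; b=cv2.imread('pics/side0.png')[120:270,210:390]
def up(a):return cv2.resize(a,None,fx=4.0,fy=4.0,interpolation=cv2.INTER_CUBIC)
for n,i,o in (('sc',a,(165,125)),('si',b,(210,120))):
    i=up(i)
    for k in range(0,180,20): cv2.putText(i,str(o[0]+k),(k*4,10),0,.35,(0,0,255)); cv2.line(i,(k*4,0),(k*4,600),(0,0,255),1) if 0 else cv2.line(i,(k*4,12),(k*4,18),(0,0,255),1)
    for k in range(0,150,10): cv2.putText(i,str(o[1]+k),(0,k*4+4),0,.35,(0,0,255))
    cv2.imwrite('pics/%s_c.png'%n,i)
```

```text
(no output)
```

View pics/sc_c.png

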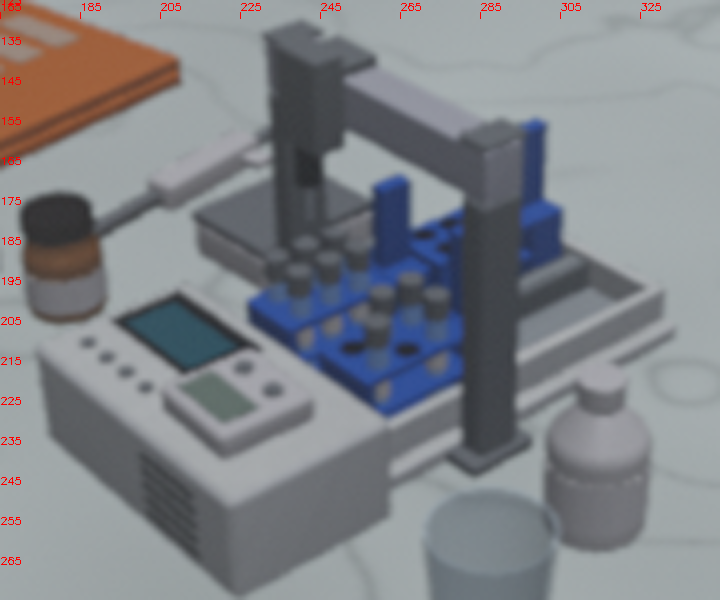

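View pics/si_c.png

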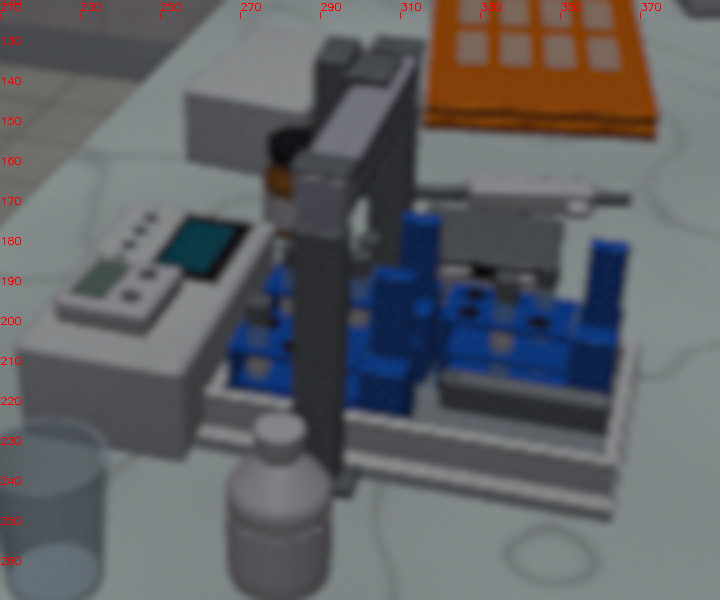

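The crops show the housing, the gantry and three racks: back left, back right and front right. Next I fit the sampler's pose from the housing corners and tab tops.

Run:
```python
from h import *
from scipy.optimize import least_squares
S=arm.snapshot('scene');D=arm.snapshot('side')
obs=[(S,(237,78,70),(223.75,250)),(S,(237,-78,70),(174.5,212.5)),(S,(127,78,70),(262.5,233)),
(D,(127,78,70),(257.5,213.7)),(D,(237,78,70),(215,206))]
def W(q,X):
    c,s=np.cos(q[2]),np.sin(q[2]);return np.array([q[0]+(c*X[0]-s*X[1])/1e3,q[1]+(s*X[0]+c*X[1])/1e3,X[2]/1e3])
g=least_squares(lambda q:np.concatenate([proj(p,W(q,X))-u for p,X,u in obs]),[.65,.1,0],loss='soft_l1')
print(g.x,np.degrees(g.x[2]),np.round(g.fun,1))
for n,p,u in [('FR',S,(298.7,155.7)),('FR',D,(362.7,181.2)),('BR',S,(263,170.7)),('BR',D,(315,174)),('BL',D,(308.5,188))]:
    w=atz(p,u,.122);v=(R.from_euler('z',-g.x[2]).as_matrix()@(w-[*g.x[:2],0]))*1e3;print(n,w.round(4),v.round(1))
for n in ['bottle','beaker','jar','slide_box','tip_box','pipette']:
    for p in (S,D):
        r=arm.look_for(p,n)
        if r: print(n,r[0]['p'],atz(p,r[0]['centre'],.04).round(3))
```

```text
[ 0.58644082 -0.02875745  0.07751248] 4.441137701502916 [-0.3 -0.3  5.1  6.   0.4 -5.6 -0.1 -2.2 -1.6 -0.6]
FR [ 0.4844 -0.0708  0.122 ] [-105.  -34.  122.]
FR [ 0.4858 -0.0704  0.122 ] [-103.6  -33.7  122. ]
BR [ 0.6048 -0.0671  0.122 ] [ 15.4 -39.6 122. ]
BR [ 0.6025 -0.0697  0.122 ] [ 12.8 -42.1 122. ]
BL [0.6007 0.002  0.122 ] [ 16.6  29.6 122. ]
bottle 0.79 [0.624 0.139 0.04 ]
bottle 0.69 [0.628 0.141 0.04 ]
beaker 0.93 [0.734 0.163 0.04 ]
beaker 0.64 [0.754 0.167 0.04 ]
jar 0.68 [ 0.745 -0.26   0.04 ]
jar 0.58 [ 0.752 -0.266  0.04 ]
slide_box 0.62 [ 0.623 -0.213  0.04 ]
slide_box 0.6 [ 0.574 -0.184  0.04 ]
tip_box 0.58 [0.587 0.3   0.04 ]
tip_box 0.79 [0.569 0.306 0.04 ]
pipette 0.72 [ 0.619 -0.287  0.04 ]
pipette 0.95 [ 0.57  -0.282  0.04 ]
```

```bash
python3 -m crank '[{"xyz":[2.4,-5.3,1],"rot":[0,0,10.5],"claw":8.7},{"xyz":[2.4,-5.3,1],"rot":[0,0,10.5],"claw":8.7},{"xyz":[2.4,-5.3,1],"rot":[0,-10,0],"claw":8.7},{"xyz":[2.4,-5.3,1],"rot":[0,-10,0],"claw":8.7},{"xyz":[2.4,-5.3,1],"rot":[0,-10,0],"claw":8.7}]' 30
python3 -m crank '[{"xyz":[2.0,-5.5,1],"rot":[0,0,0],"claw":8.7},{"xyz":[2.0,-5.5,1],"rot":[0,0,0],"claw":8.7},{"xyz":[2,-5.5,1],"rot":[0,0,0],"claw":8.7},{"xyz":[1,-5.5,1],"rot":[0,0,0],"claw":8.7},{"xyz":[1,-5.5,1],"rot":[0,0,0],"claw":8.7}]'
python3 -m crank '[{"xyz":[0,-5.5,0],"rot":[0,0,0],"claw":8.7},{"xyz":[0,-5.5,0],"rot":[0,0,0],"claw":8.7},{"xyz":[0,0,0],"rot":[0,0,0],"claw":8.7}]'
```

```text
time: 2.12
position: [0.3356, 0.3473, 0.2739]
orientation: [-0.039, 2.611, -0.007]
ft_force: [-0.4, -0.4, -0.4]
finger_gap: 0.0871
finger_force: 0.0
time: 2.75
position: [0.4034, 0.2094, 0.2816]
orientation: [-0.043, 2.652, -0.056]
ft_force: [-0.7, -0.8, -0.2]
finger_gap: 0.087
finger_force: 0.0
time: 3.12
position: [0.4184, 0.1669, 0.2657]
orientation: [-0.038, 2.675, -0.081]
ft_force: [-0.5, -0.8, 0.1]
finger_gap: 0.0866
finger_force: 0.0
```

Run:
```python
from h import *
st=arm.observe();print(st['joint_positions'].round(3),st['position'],st['joint_velocities'].round(2))
```

```text
[-0.431 -0.38  -0.258  2.149  0.273  1.043  0.812] [0.41843715 0.16691737 0.26570949] [-0.01  0.   -0.03 -0.01  0.03  0.02 -0.06]
```

Joint 2 is at its limit this close in, so I'll go out a little and across.

```bash
python3 -m crank '[{"xyz":[4,-3,0],"rot":[0,0,0],"claw":6},{"xyz":[1,-5,0],"rot":[0,0,0],"claw":6},{"xyz":[0,-5,0],"rot":[0,0,0],"claw":6},{"xyz":[0,-5,0],"rot":[0,0,0],"claw":6},{"xyz":[0,-3,0],"rot":[0,0,0],"claw":6}]'
python3 -m crank '[{"xyz":[0,0,0],"rot":[0,0,0],"claw":6}]'
python3 - <<'E'
from h import *
st=arm.observe();print(st['joint_positions'].round(3),st['position'])
print(R.from_rotvec(st['orientation']).as_matrix().round(3))
p=arm.snapshot('wrist');save(p,'w1.png')
for q in ['rack_a_tab','island_nose','rack_a']:
    for r in arm.look_for(p,q): print(q,round(r['p'],2),np.round(r['centre'],1), atz(p,r['centre'],.122 if 'tab' in q else .032,st).round(4))
E
```

```text
time: 3.75
position: [0.4759, -0.0169, 0.2644]
orientation: [-0.039, 2.684, -0.083]
ft_force: [-0.3, 0.9, -0.1]
finger_gap: 0.0607
finger_force: 0.0
time: 3.88
position: [0.4758, -0.0175, 0.2642]
orientation: [-0.035, 2.685, -0.083]
ft_force: [-0.1, 0.2, -0.4]
finger_gap: 0.0598
finger_force: 0.0
[ 0.1   -0.381 -0.185  2.153  0.029  0.913  1.496] [ 0.47579474 -0.01749563  0.26416391]
[[-0.898 -0.011  0.44 ]
 [-0.038  0.998 -0.053]
 [-0.439 -0.064 -0.896]]
rack_a_tab 0.73 [245.9 223. ] [ 0.5934 -0.0586  0.122 ]
rack_a_tab 0.56 [242.1 125.1] [ 0.478  -0.0562  0.122 ]
island_nose 0.86 [281.5 175.6] [ 0.5934 -0.0251  0.032 ]
rack_a 0.79 [299. 211.] [6.521e-01 3.000e-04 3.200e-02]
rack_a 0.77 [246.5 219.2] [ 0.6729 -0.0738  0.032 ]
rack_a 0.76 [239.1 130. ] [ 0.5314 -0.0756  0.032 ]
```

View pics/w1.png

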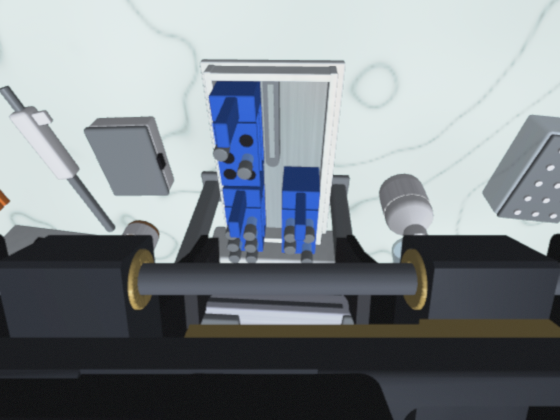

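The wrist view shows the deck in the middle, its front edge at row ~65. The tabs are near (235,105), (245,210) and (297,185), and the gantry posts near (200,230) and (345,230). I'll enlarge it.

Run:
```python
import cv2
a=cv2.imread('pics/w1.png')[55:265,190:360]
i=cv2.resize(a,None,fx=2.8,fy=2.8,interpolation=cv2.INTER_CUBIC); i=cv2.resize(a,(680,588) if 0 else (476,588),interpolation=cv2.INTER_CUBIC)
for k in range(0,170,20): cv2.putText(i,str(190+k),(int(k*2.8),10),0,.35,(0,0,255)); cv2.line(i,(int(k*2.8),12),(int(k*2.8),18),(0,0,255),1)
for k in range(5,210,10): cv2.putText(i,str(55+k),(0,int(k*2.8)+4),0,.35,(0,0,255))
cv2.imwrite('pics/w1c.png',i)
```

```text
(no output)
```

View pics/w1c.png

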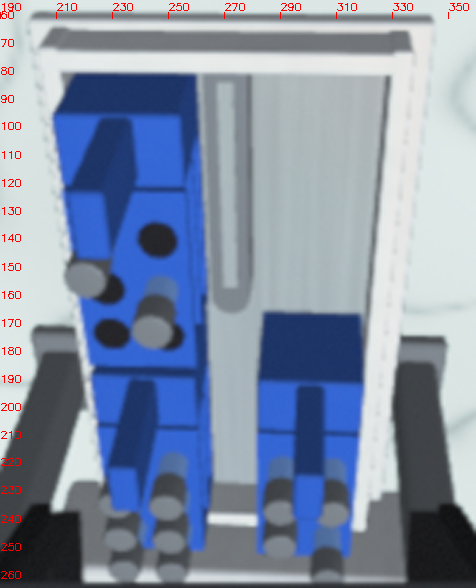

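Run:
```python
from h import *
st=arm.observe();p=arm.snapshot('wrist')
def c(u,z): return (atz(p,(190+u[0]/2.8,55+u[1]/2.8),z,st)*1e3).round(1)
for n,u,z in [('FRtab',(90,191),.122),('BRtab',(124,468),.122),('BLtab',(309,474),.122),('nose',(232,312),.032),('isl front L',(207,73),.032),('isl front R',(252,73),.032),
 ('islL back',(213,290),.032),('islR back',(250,290),.032),('cornR',(32,18),.037),('cornL',(432,18),.037),('stopface top R',(45,52),.037),('stopface top L',(410,52),.037),('guideL far',(388,80),.012),('guideL',(365,430),.012),('BL front top L',(262,380),.066),('BLfront top R',(363,380),.066),('FR front top R',(54,114),.066),('FR front top L',(180,114),.066)]: print(n,c(u,z))
```

```text
FRtab [477.6 -69.3 122. ]
BRtab [593.6 -66.4 122. ]
BLtab [591.1   4.5 122. ]
nose [580.4 -31.6  32. ]
isl front L [474. -42.  32.]
isl front R [473.3 -25.2  32. ]
islL back [569.3 -40.   32. ]
islR back [568.3 -23.8  32. ]
cornR [ 455.1 -104.3   37. ]
cornL [449.6  37.4  37. ]
stopface top R [ 466.9 -101.    37. ]
stopface top L [461.5  31.3  37. ]
guideL far [481.2  27.1  12. ]
guideL [662.9  36.8  12. ]
BL front top L [591.2 -16.2  66. ]
BLfront top R [588.2  26.4  66. ]
FR front top R [477.9 -92.6  66. ]
FR front top L [475.9 -48.3  66. ]
```

```bash
cat >> h.py <<'E'
YAW=1.8
def fix(tilt,grasp=None,back=0):
    """rows needed: turn (deg) to the tilt, shift (cm) of TCP to grasp point target"""
    st=arm.observe()
    # tool down with y along +y, x along -x; then tilt about y, yaw about z
    G=R.from_euler('z',YAW,degrees=True)*R.from_euler('y',-tilt,degrees=True)*R.from_matrix(np.diag([-1.,1,-1]))
    d=(G*R.from_rotvec(st['orientation']).inv()).as_rotvec(degrees=True)
    zt=G.as_matrix()[:,2]
    print('rot',d.round(1),'q',st['joint_positions'].round(2),'t',round(st['time'],2))
    if grasp is not None:
        T=np.array(grasp)+zt*(.019-back);print('shift cm',((T-st['position'])*100).round(2))
def grasp_now():
    st=arm.observe();z=R.from_rotvec(st['orientation']).as_matrix()[:,2];g=st['position']-.019*z
    print('grasp',(g*1e3).round(1),'tilt',np.degrees(np.arctan2(z[0],-z[2])).round(1),'F',st['ft_force'].round(1),'M',st['torque'].round(2),'gap',round(st['finger_gap'],4),'fF',st['finger_force'],'t',round(st['time'],2),'q',st['joint_positions'].round(2))
E
python3 - <<'E'
from h import *
fix(28,[.600,.0035,.106],.1)
fix(28,[.600,.0035,.106],0)
E
```

```text
rot [ 3.7 -1.8  0.8] q [ 0.09 -0.38 -0.19  2.15  0.03  0.91  1.5 ] t 4.12
shift cm [ 8.6   1.59 -8.65]
rot [ 3.7 -1.8  0.8] q [ 0.09 -0.38 -0.19  2.15  0.03  0.91  1.5 ] t 4.12
shift cm [ 13.29   1.73 -17.48]
```

```bash
python3 -m crank '[{"xyz":[4.3,0.8,-4.3],"rot":[3.7,-1.8,0.8],"claw":4},{"xyz":[4.3,0.8,-4.3],"rot":[0,0,0],"claw":4},{"xyz":[0,0,0],"rot":[0,0,0],"claw":4}]'
python3 - <<'E'
from h import *
fix(28,[.600,.0035,.106],.0)
st=arm.observe();p=arm.snapshot('wrist');save(p,'w2.png')
for r in arm.look_for(p,'rack_a_tab'): print(round(r['p'],2),np.round(r['centre'],1), atz(p,r['centre'],.122,st).round(4))
E
```

```text
time: 4.5
position: [0.561, 0.0032, 0.1719]
orientation: [-0.043, 2.663, 0.012]
ft_force: [-0.4, -0.7, 0.2]
finger_gap: 0.0419
finger_force: 0.0
rot [-0.  -0.6 -0.1] q [ 0.07 -0.12 -0.17  2.16  0.02  0.62  1.49] t 4.5
shift cm [ 4.79  0.06 -8.27]
0.83 [196.1 207.6] [ 0.5768 -0.0494  0.122 ]
```

View pics/w2.png

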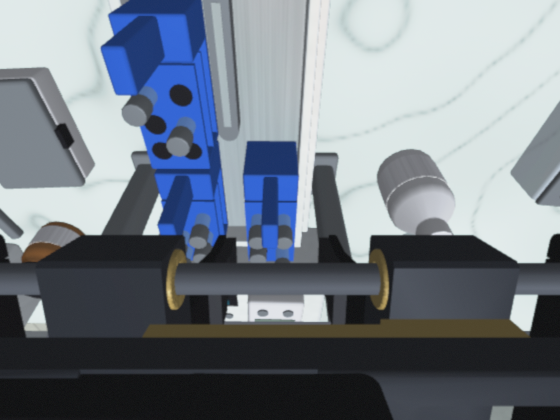

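Tab of the back left rack: front top edge at about (271,223), in line with the gripper's centre line.

```bash
python3 - <<'E'
from h import *
st=arm.observe();p=arm.snapshot('wrist')
for u in [(271,218),(271,223),(271,228)]: print(atz(p,u,.122,st).round(4))
print(proj(p,st['position'],st), proj(p,[.59,.0035,.122],st))
E
python3 -m crank '[{"xyz":[1.6,0,-2.8],"rot":[0,-0.6,0],"claw":4},{"xyz":[1.6,0,-2.8],"rot":[0,0,0],"claw":4},{"xyz":[1.6,0,-2.7],"rot":[0,0,0],"claw":4},{"xyz":[0,0,0],"rot":[0,0,0],"claw":4}]'
python3 -c "
from h import *
grasp_now()"
```

```text
[ 0.5912 -0.0006  0.122 ]
[ 5.962e-01 -5.000e-04  1.220e-01]
[ 6.014e-01 -4.000e-04  1.220e-01]
[276.47900578 252.25009484] [276.91914677 216.88272932]
time: 5.15
position: [0.6098, 0.0013, 0.0954]
orientation: [-0.04, 2.643, 0.01]
ft_force: [-0.6, -0.2, -0.0]
finger_gap: 0.0403
finger_force: 0.0
grasp [600.7   1.  112.1] tilt 28.5 F [-0.6 -0.2 -0. ] M [-0.02  0.57 -0.02] gap 0.0403 fF 0.0 t 5.15 q [ 0.07  0.08 -0.17  2.16  0.11  0.41  1.41]
```

```bash
python3 -m crank '[{"xyz":[0,0,-0.7],"rot":[0,0,0],"claw":2.2},{"xyz":[0,0,0],"rot":[0,0,0],"claw":1.0},{"xyz":[0,0,0],"rot":[0,0,0],"claw":0.8},{"xyz":[0,0,0],"rot":[0,0,0],"claw":0.8}]' 15
python3 -c "
from h import *
grasp_now()"
```

```text
time: 5.65
position: [0.6103, 0.0009, 0.0888]
orientation: [-0.039, 2.642, 0.009]
ft_force: [-0.6, -1.3, 2.5]
finger_gap: 0.012
finger_force: 14.9
grasp [6.012e+02 6.000e-01 1.055e+02] tilt 28.6 F [-0.6 -1.3  2.5] M [-0.23  0.57 -0.21] gap 0.012 fF 14.932195826258976 t 5.65 q [ 0.07  0.09 -0.17  2.16  0.12  0.39  1.41]
```

```bash
python3 -m crank '[{"xyz":[0,0,0],"rot":[0,0,0],"claw":0.8},{"xyz":[-1,-0.05,-0.1],"rot":[0,0,0],"claw":0.8},{"xyz":[-1.5,-0.05,0],"rot":[0,0,0],"claw":0.8},{"xyz":[-1.5,-0.05,0],"rot":[0,0,0],"claw":0.8},{"xyz":[-1,0,0],"rot":[0,0,0],"claw":0.8}]' 4
python3 -c "
from h import *
grasp_now()"
```

```text
time: 6.28
position: [0.5594, -0.0004, 0.0876]
orientation: [-0.039, 2.641, 0.01]
ft_force: [1.5, -2.4, 5.4]
finger_gap: 0.0117
finger_force: 4.0
grasp [550.2  -0.7 104.2] tilt 28.6 F [ 1.5 -2.4  5.4] M [-0.34 -0.34 -0.26] gap 0.0117 fF 4.000858883573528 t 6.28 q [ 0.08 -0.01 -0.18  2.27  0.09  0.38  1.43]
```

```bash
python3 -m crank '[{"xyz":[0,0,0.05],"rot":[0,0,0],"claw":2.6},{"xyz":[0.2,0.08,0.1],"rot":[0,7,0],"claw":2.6},{"xyz":[0,0,0],"rot":[0,0,0],"claw":1.2},{"xyz":[0,0,0],"rot":[0,0,0],"claw":0.8},{"xyz":[0,0,0],"rot":[0,0,0],"claw":0.8}]' 4
python3 -c "
from h import *
grasp_now()"
```

```text
time: 6.9
position: [0.5608, -0.0001, 0.0873]
orientation: [-0.04, 2.766, 0.012]
ft_force: [0.8, -2.1, -2.0]
finger_gap: 0.0122
finger_force: 4.0
grasp [ 5.538e+02 -3.000e-01  1.050e+02] tilt 21.5 F [ 0.8 -2.1 -2. ] M [-0.51  0.43 -0.22] gap 0.0122 fF 3.986508455418516 t 6.9 q [ 0.08  0.05 -0.17  2.16  0.05  0.56  1.46]
```

```bash
python3 -m crank '[{"xyz":[-0.5,0,-0.15],"rot":[0,0,0],"claw":0.8},{"xyz":[-1.5,-0.05,0],"rot":[0,0,0],"claw":0.8},{"xyz":[-1.5,-0.05,0],"rot":[0,0,0],"claw":0.8},{"xyz":[-1.5,-0.05,0],"rot":[0,0,0],"claw":0.8},{"xyz":[-1,-0.03,0],"rot":[0,0,0],"claw":0.8}]' 4
python3 -c "
from h import *
grasp_now()"
python3 -m crank '[{"xyz":[-0.5,0,0],"rot":[0,0,0],"claw":0.8},{"xyz":[-0.5,0,0],"rot":[0,0,0],"claw":0.8},{"xyz":[0,0,0],"rot":[0,0,0],"claw":0.8}]' 4
python3 -c "
from h import *
grasp_now()"
```

```text
time: 7.52
position: [0.501, -0.0015, 0.0872]
orientation: [-0.04, 2.764, 0.012]
ft_force: [1.7, -3.0, 2.5]
finger_gap: 0.0122
finger_force: 4.0
grasp [494.   -1.7 104.8] tilt 21.6 F [ 1.7 -3.   2.5] M [-0.77 -0.16 -0.31] gap 0.0122 fF 3.99640894573281 t 7.53 q [ 0.08 -0.08 -0.18  2.29  0.02  0.56  1.49]
time: 7.9
position: [0.4921, -0.0013, 0.0871]
orientation: [-0.04, 2.765, 0.013]
ft_force: [1.8, -2.7, 3.1]
finger_gap: 0.0121
finger_force: 4.0
grasp [485.1  -1.6 104.8] tilt 21.6 F [ 1.8 -2.7  3.1] M [-0.88 -0.17 -0.38] gap 0.0121 fF 4.014492882415652 t 7.9 q [ 0.08 -0.1  -0.18  2.31  0.01  0.56  1.49]
```

```bash
python3 -m crank '[{"xyz":[-0.3,-0.1,0],"rot":[0,0,0],"claw":0.8},{"xyz":[-0.3,0,0],"rot":[0,0,0],"claw":0.8},{"xyz":[0,0,0],"rot":[0,0,0],"claw":0.8}]' 4
python3 -c "
from h import *
grasp_now()"
python3 -m crank '[{"xyz":[-0.3,0,0],"rot":[0,0,0],"claw":0.8},{"xyz":[-0.3,0,0],"rot":[0,0,0],"claw":0.8},{"xyz":[0,0,0],"rot":[0,0,0],"claw":0.8}]' 4
python3 -c "
from h import *
grasp_now()"
```

```text
time: 8.28
position: [0.4859, -0.0021, 0.087]
orientation: [-0.04, 2.765, 0.013]
ft_force: [3.0, -1.3, 3.7]
finger_gap: 0.0122
finger_force: 4.0
grasp [478.9  -2.3 104.6] tilt 21.5 F [ 3.  -1.3  3.7] M [-0.18 -0.42 -0.13] gap 0.0122 fF 3.999218328972347 t 8.28 q [ 0.08 -0.11 -0.18  2.32  0.    0.56  1.5 ]
time: 8.65
position: [0.4794, -0.0023, 0.0867]
orientation: [-0.04, 2.766, 0.013]
ft_force: [2.1, -0.8, 1.9]
finger_gap: 0.0118
finger_force: 4.0
grasp [472.5  -2.6 104.4] tilt 21.5 F [ 2.1 -0.8  1.9] M [-0.19 -0.13 -0.12] gap 0.0118 fF 3.999072363367304 t 8.65 q [ 0.08 -0.13 -0.18  2.33 -0.    0.56  1.5 ]
```

```bash
python3 -m crank '[{"xyz":[0,0,0],"rot":[0,0,0],"claw":3},{"xyz":[0,0,0],"rot":[0,0,0],"claw":3.5},{"xyz":[1,0,4],"rot":[0,0,0],"claw":3.5},{"xyz":[2,-0.5,5],"rot":[0,-3,0],"claw":3.5},{"xyz":[2.5,-1.5,3],"rot":[0,-4,0],"claw":3.5}]' 4
python3 -m crank '[{"xyz":[0,0,0],"rot":[0,0,0],"claw":4}]'
python3 - <<'E'
from h import *
st=arm.observe();p=arm.snapshot('wrist');save(p,'w3.png');np.save('st3.npy',np.r_[st['position'],st['orientation']])
grasp_now();fix(30,[.604,-.070,.104],.1)
a=p['frame'][:,:,::-1][:260,130:400]
i=cv2.resize(a,(621,598),interpolation=cv2.INTER_CUBIC)
for k in range(0,270,20): cv2.putText(i,str(130+k),(int(k*2.3),10),0,.35,(0,0,255))
for k in range(5,260,10): cv2.putText(i,str(k),(0,int(k*2.3)+4),0,.35,(0,0,255))
cv2.imwrite('pics/w3c.png',i)
E
```

```text
time: 9.28
position: [0.5362, -0.0219, 0.2096]
orientation: [-0.041, 2.639, 0.01]
ft_force: [0.1, -0.4, 0.0]
finger_gap: 0.0349
finger_force: 0.0
time: 9.4
position: [0.536, -0.0232, 0.2087]
orientation: [-0.038, 2.64, 0.009]
ft_force: [-0.2, -0.6, 0.2]
finger_gap: 0.038
finger_force: 0.0
grasp [525.5 -22.8 223.4] tilt 28.5 F [-0.1  1.2 -1.4] M [ 0.02  0.62 -0.03] gap 0.0385 fF 0.0 t 9.45 q [ 0.1  -0.22 -0.12  2.18 -0.04  0.69  1.59]
rot [ 0.  -1.5  0.1] q [ 0.1  -0.22 -0.12  2.18 -0.04  0.69  1.59] t 9.45
shift cm [ 2.9  -4.87 -3.26]
```

View pics/w3c.png

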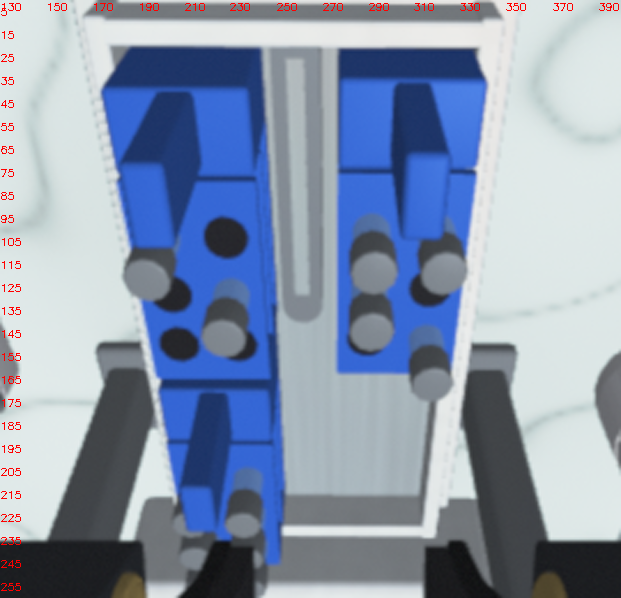

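The front left rack now sits against the front stop, with no gap at crop row 47. The back right tab's front top edge is at crop (198,487).

Run:
```python
from h import *
p=arm.snapshot('wrist');a=np.load('st3.npy');st=dict(position=a[:3],orientation=a[3:])
for n,u,z in [('FL',(428,155),.122),('FR',(142,163),.122),('BR',(198,487),.122),('nose',(303,321),.032),('FLb',(412,82),.066),('FRb',(176,88),.066),('stopbase L',(400,47),.012),('stopbase R',(190,47),.012),('backR',(285,530),.037),('backL',(432,530),.037),('FL bodytop back L',(456,372),.066),('FL bodytop back R',(338,372),.066)]: print(n,(atz(p,(130+u[0]/2.3,u[1]/2.3),z,st)*1e3).round(1))
```

```text
FL [473.1  -1.9 122. ]
FR [477.2 -74.6 122. ]
BR [592.9 -71.4 122. ]
nose [579.8 -36.7  32. ]
FLb [472.5  -2.1  66. ]
FRb [476.3 -74.3  66. ]
stopbase L [476.9  -2.2  12. ]
stopbase R [479.1 -77.8  12. ]
backR [708.3 -46.6  37. ]
backL [706.   32.8  37. ]
FL bodytop back L [580.4  25.8  66. ]
FL bodytop back R [581.7 -21.6  66. ]
```

```bash
python3 -m crank '[{"xyz":[0.9,-2.5,-0.4],"rot":[0,-1.5,0],"claw":3.6},{"xyz":[1.8,-2.4,-2.8],"rot":[0,0,0],"claw":3.6},{"xyz":[0,0,0],"rot":[0,0,0],"claw":3.6}]' 4
python3 - <<'E'
from h import *
fix(30,[.602,-.0708,.104],0)
E
```

```text
time: 9.88
position: [0.5598, -0.072, 0.1705]
orientation: [-0.037, 2.624, 0.01]
ft_force: [-0.7, 0.6, 0.2]
finger_gap: 0.0359
finger_force: 0.0
rot [-0.  -0.4  0.2] q [ 0.1  -0.13 -0.02  2.19 -0.11  0.57  1.76] t 9.88
shift cm [ 5.17  0.15 -8.29]
```

```bash
python3 -m crank '[{"xyz":[1.7,0.05,-2.8],"rot":[0,0,0],"claw":3.6},{"xyz":[1.7,0.05,-2.8],"rot":[0,0,0],"claw":3.6},{"xyz":[1.7,0.05,-2.7],"rot":[0,0,0],"claw":3.6},{"xyz":[0,0,0],"rot":[0,0,0],"claw":3.6}]' 10
python3 - <<'E'
from h import *
grasp_now()
fix(30,[.602,-.0708,.104],0)
E
```

```text
time: 10.38
position: [0.6112, -0.0682, 0.0889]
orientation: [-0.041, 2.623, 0.011]
ft_force: [-0.5, 0.3, -0.7]
finger_gap: 0.0357
finger_force: 0.0
grasp [601.8 -68.5 105.4] tilt 29.7 F [-0.5  0.3 -0.7] M [-0.02  0.68  0.05] gap 0.0357 fF 0.0 t 10.38 q [ 0.09  0.09 -0.02  2.17 -0.14  0.37  1.78]
rot [-0.  -0.3 -0. ] q [ 0.09  0.09 -0.02  2.17 -0.14  0.37  1.78] t 10.38
shift cm [ 0.03 -0.23 -0.13]
```

```bash
python3 -m crank '[{"xyz":[0,-0.2,-0.1],"rot":[0,0,0],"claw":2.2},{"xyz":[0,0,0],"rot":[0,0,0],"claw":1.2},{"xyz":[0,0,0],"rot":[0,0,0],"claw":0.8},{"xyz":[0,0,-0.1],"rot":[0,0,0],"claw":0.8}]' 10
python3 - <<'E'
from h import *
grasp_now()
E
```

```text
time: 10.88
position: [0.6141, -0.0721, 0.0918]
orientation: [-0.039, 2.613, 0.009]
ft_force: [-1.8, 0.3, 10.7]
finger_gap: 0.0121
finger_force: 10.0
grasp [604.5 -72.4 108.2] tilt 30.2 F [-1.8  0.3 10.7] M [ 0.08  0.06 -0.01] gap 0.0121 fF 9.98905619024299 t 10.88 q [ 0.09  0.09 -0.02  2.17 -0.14  0.36  1.8 ]
```

```bash
python3 -m crank '[{"xyz":[0,0,0],"rot":[0,0,0],"claw":2.2},{"xyz":[0,0,0],"rot":[0,0,0],"claw":2.2}]' 10
python3 - <<'E'
from h import *
grasp_now()
E
python3 -m crank '[{"xyz":[-0.3,0.1,0.3],"rot":[0,0,0],"claw":2.2},{"xyz":[0,0,0],"rot":[0,0,0],"claw":2.2}]' 10
python3 - <<'E'
from h import *
grasp_now()
E
```

```text
time: 11.12
position: [0.6127, -0.0718, 0.0899]
orientation: [-0.039, 2.617, 0.009]
ft_force: [-0.0, 0.0, -0.0]
finger_gap: 0.0201
finger_force: 0.0
grasp [603.2 -72.1 106.3] tilt 30.0 F [-0.  0. -0.] M [ 0.04  0.64 -0.  ] gap 0.0201 fF 0.0 t 11.12 q [ 0.09  0.09 -0.02  2.17 -0.14  0.36  1.8 ]
time: 11.38
position: [0.6098, -0.0708, 0.0931]
orientation: [-0.04, 2.617, 0.009]
ft_force: [1.0, 0.5, 0.2]
finger_gap: 0.0219
finger_force: 0.0
grasp [600.3 -71.  109.6] tilt 30.1 F [1.  0.5 0.2] M [ 0.03  0.56 -0.02] gap 0.0219 fF 0.0 t 11.38 q [ 0.09  0.08 -0.02  2.17 -0.14  0.37  1.79]
```

```bash
python3 -m crank '[{"xyz":[0,0,0],"rot":[0,0,0],"claw":1.2},{"xyz":[0,0,0],"rot":[0,0,0],"claw":0.8},{"xyz":[0,0,0],"rot":[0,0,0],"claw":0.8}]' 8
python3 - <<'E'
from h import *
grasp_now()
E
```

```text
time: 11.75
position: [0.61, -0.0709, 0.0929]
orientation: [-0.039, 2.617, 0.009]
ft_force: [-0.2, -0.5, 1.2]
finger_gap: 0.0121
finger_force: 8.0
grasp [600.5 -71.2 109.4] tilt 30.0 F [-0.2 -0.5  1.2] M [ 0.03  0.62 -0.03] gap 0.0121 fF 7.995491768815555 t 11.75 q [ 0.09  0.08 -0.02  2.17 -0.14  0.37  1.79]
```

```bash
python3 -m crank '[{"xyz":[0,0.6,-0.05],"rot":[0,0,0],"claw":0.8},{"xyz":[0,1.2,0],"rot":[0,0,0],"claw":0.8},{"xyz":[-0.05,1.2,0],"rot":[0,0,0],"claw":0.8},{"xyz":[-0.05,1.2,0],"rot":[0,0,0],"claw":0.8},{"xyz":[0,0.8,0],"rot":[0,0,0],"claw":0.8}]' 8
python3 - <<'E'
from h import *
grasp_now()
E
```

```text
time: 12.38
position: [0.6094, -0.0199, 0.0929]
orientation: [-0.04, 2.616, 0.01]
ft_force: [-0.2, -0.5, 2.2]
finger_gap: 0.0121
finger_force: 8.0
grasp [599.8 -20.1 109.3] tilt 30.1 F [-0.2 -0.5  2.2] M [-0.14  0.4  -0.07] gap 0.0121 fF 7.9951763193821535 t 12.38 q [-0.02  0.07 -0.03  2.19  0.03  0.36  1.53]
```

```bash
python3 -m crank '[{"xyz":[-0.05,1,0],"rot":[0,0,0],"claw":0.8},{"xyz":[0,0.8,0],"rot":[0,0,0],"claw":0.8},{"xyz":[0,0.2,0],"rot":[0,0,0],"claw":0.8},{"xyz":[0,0.2,0],"rot":[0,0,0],"claw":0.8},{"xyz":[0,0,0],"rot":[0,0,0],"claw":0.8}]' 8
python3 - <<'E'
from h import *
grasp_now()
E
python3 -m crank '[{"xyz":[0.2,0.15,0],"rot":[0,0,0],"claw":0.8},{"xyz":[0.2,0.1,0],"rot":[0,0,0],"claw":0.8},{"xyz":[0,0,0],"rot":[0,0,0],"claw":0.8}]' 8
python3 - <<'E'
from h import *
grasp_now()
E
```

```text
time: 13.0
position: [0.6089, 0.0007, 0.0929]
orientation: [-0.038, 2.616, 0.009]
ft_force: [-0.0, -0.8, 5.1]
finger_gap: 0.0117
finger_force: 8.0
grasp [5.994e+02 4.000e-01 1.093e+02] tilt 30.1 F [-0.  -0.8  5.1] M [-0.33  0.16 -0.33] gap 0.0117 fF 8.004627250920748 t 13.0 q [-0.06  0.07 -0.04  2.19  0.1   0.36  1.42]
time: 13.38
position: [0.6118, 0.0016, 0.0921]
orientation: [-0.037, 2.618, 0.007]
ft_force: [-5.0, -6.4, 7.3]
finger_gap: 0.0117
finger_force: 8.0
grasp [602.4   1.4 108.6] tilt 30.0 F [-5.  -6.4  7.3] M [-1.35  0.81 -0.83] gap 0.0117 fF 8.027803092263639 t 13.38 q [-0.06  0.07 -0.04  2.18  0.11  0.37  1.41]
```

```bash
python3 -m crank '[{"xyz":[0.15,0.1,0.05],"rot":[0,0,0],"claw":0.8},{"xyz":[0.15,0,0],"rot":[0,0,0],"claw":0.8},{"xyz":[0,0,0],"rot":[0,0,0],"claw":0.8}]' 8
python3 - <<'E'
from h import *
grasp_now()
E
```

```text
time: 13.75
position: [0.6137, 0.0024, 0.0916]
orientation: [-0.036, 2.621, 0.007]
ft_force: [-7.5, -6.7, 6.7]
finger_gap: 0.0123
finger_force: 8.1
grasp [604.3   2.2 108.1] tilt 29.8 F [-7.5 -6.7  6.7] M [-1.49  1.45 -0.79] gap 0.0123 fF 8.071753038384486 t 13.75 q [-0.06  0.08 -0.04  2.18  0.11  0.37  1.4 ]
```

```bash
python3 -m crank '[{"xyz":[0,0,0],"rot":[0,0,0],"claw":2.4},{"xyz":[0,0,0],"rot":[0,0,0],"claw":3.4},{"xyz":[-1.8,0,3],"rot":[0,0,0],"claw":3.6},{"xyz":[-2.2,0,4],"rot":[0,0,0],"claw":3.6},{"xyz":[-3,-1.5,4],"rot":[0,0,0],"claw":3.6}]' 8
python3 -m crank '[{"xyz":[0,-0.5,1],"rot":[0,0,0],"claw":3.6},{"xyz":[0,0,0],"rot":[0,0,0],"claw":3.6}]'
python3 - <<'E'
from h import *
grasp_now();fix(21,[.489,-.0745,.108],0.06)
st=arm.observe();p=arm.snapshot('wrist');save(p,'w4.png');np.save('st4.npy',np.r_[st['position'],st['orientation']])
a=p['frame'][:,:,::-1][:260,130:400]
i=cv2.resize(a,(621,598),interpolation=cv2.INTER_CUBIC)
cv2.imwrite('pics/w4c.png',i)
E
```

```text
time: 14.38
position: [0.5449, -0.0091, 0.2039]
orientation: [-0.043, 2.617, 0.01]
ft_force: [0.3, -0.8, -0.7]
finger_gap: 0.0358
finger_force: 0.0
time: 14.62
position: [0.5461, -0.0153, 0.2136]
orientation: [-0.039, 2.615, 0.009]
ft_force: [0.4, -0.6, -0.4]
finger_gap: 0.0361
finger_force: 0.0
grasp [536.6 -15.6 230. ] tilt 30.1 F [ 0.4 -0.6 -0.4] M [0.03 0.62 0.  ] gap 0.0361 fF 0.0 t 14.62 q [-0.05 -0.23 -0.02  2.18  0.02  0.67  1.52]
rot [-0.2  9.1  0.1] q [-0.05 -0.23 -0.02  2.18  0.02  0.67  1.52] t 14.62
shift cm [-7.18 -5.96 -6.73]
```

View pics/w4c.png

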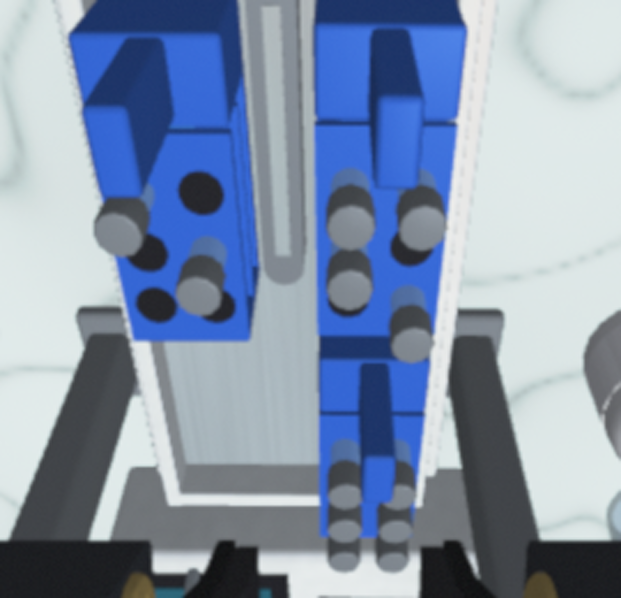

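The back left place is filled and the back right is empty. I'll check its figures against the guide and the stop.

Run:
```python
from h import *
p=arm.snapshot('wrist');a=np.load('st4.npy');st=dict(position=a[:3],orientation=a[3:])
Y=np.radians(1.8)
for n,u,z in [('FLtab',(400,96),.122),('FRtab',(106,107),.122),('BLtab',(379,457),.122),('BL topfrontL',(428,360),.066),('BL topfrontR',(320,360),.066),('BL back topR',(320,537),.066),('FL frontL',(462,27),.066),('FL frontR',(316,22),.066),('FR frontR',(72,33),.066),('FR frontL',(222,33),.066),('backstop top R',(178,497),.037),('backstop top L',(320,497),.037),('guideR back',(168,500),.037),('guide L inner top',(418,500),.037),('nose',(284,284),.032)]:
    w=atz(p,(130+u[0]/2.3,u[1]/2.3),z,st)*1e3; d=w[:2]-[589,-33.8];print(n,w.round(1),'sampler',(d@[np.cos(Y),np.sin(Y)]).round(1),(d@[-np.sin(Y),np.cos(Y)]).round(1))
```

```text
FLtab [472.6  -2.2 122. ] sampler -115.4 35.3
FRtab [477.3 -74.5 122. ] sampler -112.9 -37.1
BLtab [594.5   0.9 122. ] sampler 6.5 34.5
BL topfrontL [592.8  22.8  66. ] sampler 5.6 56.4
BL topfrontR [594.1 -21.   66. ] sampler 5.5 12.6
BL back topR [704.6 -19.6  66. ] sampler 116.0 10.6
FL frontL [471.7  19.3  66. ] sampler -115.6 56.7
FL frontR [471.6 -23.9  66. ] sampler -117.0 13.6
FR frontR [476.7 -96.3  66. ] sampler -114.2 -58.9
FR frontL [475.4 -51.7  66. ] sampler -114.1 -14.4
backstop top R [708.1 -95.9  37. ] sampler 117.1 -65.8
backstop top L [705.8 -20.   37. ] sampler 117.2 10.1
guideR back [ 710.6 -101.5   37. ] sampler 119.5 -71.5
guide L inner top [706.6  32.5  37. ] sampler 119.6 62.6
nose [580.1 -37.1  32. ] sampler -9.0 -3.0
```

Back left is home: its tab is 121.9 mm behind the front left one against 122 nominal, and the wall torque says it is flush. Next is the third rack.

```bash
python3 -m crank '[{"xyz":[-3.5,-3,-1],"rot":[0,9,0],"claw":3.6},{"xyz":[-3.7,-3,-2.5],"rot":[0,0,0],"claw":3.6},{"xyz":[0,0,-3],"rot":[0,0,0],"claw":3.6},{"xyz":[0,0,0],"rot":[0,0,0],"claw":3.6}]'
python3 - <<'E'
from h import *
fix(21,[.489,-.0745,.108],0)
E
```

```text
time: 15.22
position: [0.4715, -0.075, 0.1445]
orientation: [-0.04, 2.78, 0.013]
ft_force: [-0.2, 0.5, -0.5]
finger_gap: 0.036
finger_force: 0.0
rot [-0.2 -0.3  0.1] q [-0.02 -0.22  0.11  2.26 -0.04  0.74  1.71] t 15.22
shift cm [ 2.43  0.07 -5.42]
```

```bash
python3 -m crank '[{"xyz":[1.2,0.05,-2.7],"rot":[0,0,0],"claw":3.6},{"xyz":[1.2,0.02,-2.7],"rot":[0,0,0],"claw":3.6},{"xyz":[0,0,0],"rot":[0,0,0],"claw":3.6}]'
python3 - <<'E'
from h import *
grasp_now()
E
```

```text
time: 15.6
position: [0.4972, -0.0738, 0.0924]
orientation: [-0.042, 2.778, 0.013]
ft_force: [-0.6, -0.7, -0.1]
finger_gap: 0.0359
finger_force: 0.0
grasp [490.4 -74.1 110.2] tilt 20.8 F [-0.6 -0.7 -0.1] M [0.03 0.42 0.03] gap 0.0359 fF 0.0 t 15.6 q [-0.03 -0.09  0.12  2.28 -0.07  0.59  1.74]
```

```bash
python3 -m crank '[{"xyz":[0,0,0],"rot":[0,0,0],"claw":2},{"xyz":[0,0,0],"rot":[0,0,0],"claw":1},{"xyz":[0,0,0],"rot":[0,0,0],"claw":0.8},{"xyz":[0,0,-0.05],"rot":[0,0,0],"claw":0.8}]' 6
python3 - <<'E'
from h import *
grasp_now()
E
```

```text
time: 16.1
position: [0.4982, -0.0748, 0.0946]
orientation: [-0.04, 2.772, 0.013]
ft_force: [-1.4, -0.1, 7.8]
finger_gap: 0.0121
finger_force: 6.0
grasp [491.4 -75.  112.3] tilt 21.2 F [-1.4 -0.1  7.8] M [0.01 0.22 0.  ] gap 0.0121 fF 5.997174815274775 t 16.1 q [-0.03 -0.09  0.12  2.28 -0.07  0.59  1.74]
```

```bash
python3 -m crank '[{"xyz":[0.5,0,0.15],"rot":[0,0,0],"claw":0.8},{"xyz":[1.3,0.05,0],"rot":[0,0,0],"claw":0.8},{"xyz":[1.5,0.05,0],"rot":[0,0,0],"claw":0.8},{"xyz":[1.3,0.05,0],"rot":[0,0,0],"claw":0.8},{"xyz":[0.4,0,0],"rot":[0,0,0],"claw":0.8}]' 6
python3 - <<'E'
from h import *
grasp_now()
E
```

```text
time: 16.73
position: [0.5485, -0.073, 0.0947]
orientation: [-0.041, 2.774, 0.013]
ft_force: [-1.3, 0.3, 1.8]
finger_gap: 0.0121
finger_force: 6.0
grasp [541.6 -73.2 112.4] tilt 21.0 F [-1.3  0.3  1.8] M [-0.    0.46 -0.  ] gap 0.0121 fF 6.000027589034289 t 16.73 q [-0.04  0.02  0.12  2.17 -0.08  0.59  1.74]
```

```bash
python3 -m crank '[{"xyz":[0,0,0],"rot":[0,0,0],"claw":2.6},{"xyz":[-0.2,0,0.15],"rot":[0,-9,0],"claw":2.6},{"xyz":[0,0,0],"rot":[0,0,0],"claw":1.2},{"xyz":[0,0,0],"rot":[0,0,0],"claw":0.8},{"xyz":[0,0,-0.05],"rot":[0,0,0],"claw":0.8}]' 6
python3 - <<'E'
from h import *
grasp_now()
E
```

```text
time: 17.35
position: [0.5472, -0.0732, 0.0975]
orientation: [-0.04, 2.615, 0.009]
ft_force: [-1.9, 0.4, 6.8]
finger_gap: 0.0123
finger_force: 6.0
grasp [537.7 -73.5 114. ] tilt 30.1 F [-1.9  0.4  6.8] M [0.09 0.39 0.04] gap 0.0123 fF 5.999997341714334 t 17.35 q [-0.04 -0.06  0.13  2.31 -0.14  0.38  1.81]
```

```bash
python3 -m crank '[{"xyz":[0.5,0,0.12],"rot":[0,0,0],"claw":0.8},{"xyz":[1.5,0.05,0],"rot":[0,0,0],"claw":0.8},{"xyz":[1.5,0.05,0],"rot":[0,0,0],"claw":0.8},{"xyz":[1.5,0.05,0],"rot":[0,0,0],"claw":0.8},{"xyz":[0.7,0.02,0],"rot":[0,0,0],"claw":0.8}]' 6
python3 - <<'E'
from h import *
grasp_now()
E
python3 -m crank '[{"xyz":[0.3,0,0],"rot":[0,0,0],"claw":0.8},{"xyz":[0.3,0,0],"rot":[0,0,0],"claw":0.8},{"xyz":[0,0,0],"rot":[0,0,0],"claw":0.8}]' 6
python3 - <<'E'
from h import *
grasp_now()
E
```

```text
time: 17.98
position: [0.6041, -0.0713, 0.0975]
orientation: [-0.04, 2.616, 0.009]
ft_force: [-2.3, -0.7, 5.3]
finger_gap: 0.012
finger_force: 6.0
grasp [594.6 -71.6 113.9] tilt 30.1 F [-2.3 -0.7  5.3] M [0.05 0.29 0.04] gap 0.012 fF 6.000029917413485 t 17.98 q [-0.05  0.06  0.13  2.19 -0.16  0.38  1.82]
time: 18.35
position: [0.609, -0.0715, 0.0975]
orientation: [-0.039, 2.616, 0.009]
ft_force: [1.5, -1.6, 2.9]
finger_gap: 0.0121
finger_force: 6.0
grasp [599.4 -71.8 113.9] tilt 30.1 F [ 1.5 -1.6  2.9] M [-0.02  0.05 -0.04] gap 0.0121 fF 5.999842909513973 t 18.35 q [-0.05  0.07  0.13  2.18 -0.17  0.38  1.82]
```

```bash
python3 -m crank '[{"xyz":[0.2,0,0],"rot":[0,0,0],"claw":0.8},{"xyz":[0.2,0,0],"rot":[0,0,0],"claw":0.8},{"xyz":[0,0,0],"rot":[0,0,0],"claw":0.8}]' 6
python3 - <<'E'
from h import *
grasp_now()
E
python3 -m crank '[{"xyz":[0.2,0,0],"rot":[0,0,0],"claw":0.8},{"xyz":[0.1,0,0],"rot":[0,0,0],"claw":0.8},{"xyz":[0,0,0],"rot":[0,0,0],"claw":0.8}]' 6
python3 - <<'E'
from h import *
grasp_now()
E
```

```text
time: 18.73
position: [0.6127, -0.0715, 0.0974]
orientation: [-0.039, 2.616, 0.009]
ft_force: [1.4, 0.4, 2.9]
finger_gap: 0.0121
finger_force: 6.0
grasp [603.2 -71.8 113.9] tilt 30.1 F [1.4 0.4 2.9] M [ 0.04 -0.01 -0.03] gap 0.0121 fF 5.999860547963181 t 18.73 q [-0.05  0.07  0.13  2.17 -0.17  0.38  1.82]
time: 19.1
position: [0.6148, -0.0715, 0.0968]
orientation: [-0.039, 2.618, 0.009]
ft_force: [-3.9, -0.3, 4.8]
finger_gap: 0.0119
finger_force: 6.0
grasp [605.3 -71.7 113.2] tilt 30.0 F [-3.9 -0.3  4.8] M [ 0.04  0.67 -0.05] gap 0.0119 fF 5.9998215234372765 t 19.1 q [-0.05  0.08  0.13  2.17 -0.17  0.38  1.82]
```

Contact: Fx has jumped to -3.9 N. I'll give it one more small push, then release, retreat and look.

```bash
python3 -m crank '[{"xyz":[0.15,0,0],"rot":[0,0,0],"claw":0.8},{"xyz":[0.1,0,0],"rot":[0,0,0],"claw":0.8},{"xyz":[0,0,0],"rot":[0,0,0],"claw":0.8}]' 6
python3 - <<'E'
from h import *
grasp_now()
E
python3 -m crank '[{"xyz":[0,0,0],"rot":[0,0,0],"claw":2.4},{"xyz":[0,0,0],"rot":[0,0,0],"claw":3.4},{"xyz":[-1.8,0,3],"rot":[0,0,0],"claw":3.6},{"xyz":[-2.2,1,4],"rot":[0,0,0],"claw":3.6},{"xyz":[-3,2.5,4],"rot":[0,0,0],"claw":3.6}]'
python3 -m crank '[{"xyz":[0,1.5,1],"rot":[0,0,0],"claw":3.6},{"xyz":[0,0,0],"rot":[0,0,0],"claw":3.6}]'
python3 - <<'E'
from h import *
grasp_now()
st=arm.observe();p=arm.snapshot('wrist');save(p,'w5.png');np.save('st4.npy',np.r_[st['position'],st['orientation']])
a=p['frame'][:,:,::-1][:260,130:400]
cv2.imwrite('pics/w5c.png',cv2.resize(a,(621,598),interpolation=cv2.INTER_CUBIC))
E
```

```text
time: 19.48
position: [0.6164, -0.0713, 0.096]
orientation: [-0.039, 2.62, 0.01]
ft_force: [-5.2, 0.1, 4.0]
finger_gap: 0.0122
finger_force: 6.0
grasp [606.9 -71.6 112.4] tilt 29.9 F [-5.2  0.1  4. ] M [ 0.09  1.24 -0.01] gap 0.0122 fF 5.999659883673303 t 19.48 q [-0.05  0.08  0.13  2.16 -0.17  0.38  1.82]
time: 20.1
position: [0.5473, -0.0371, 0.2081]
orientation: [-0.037, 2.617, 0.008]
ft_force: [0.6, 1.5, 0.6]
finger_gap: 0.0355
finger_force: 0.0
time: 20.35
position: [0.5484, -0.0205, 0.2184]
orientation: [-0.042, 2.614, 0.01]
ft_force: [0.5, -0.4, -0.5]
finger_gap: 0.0359
finger_force: 0.0
grasp [538.8 -20.8 234.8] tilt 30.2 F [ 0.5 -0.4 -0.5] M [-0.03  0.62  0.05] gap 0.0359 fF 0.0 t 20.35 q [-0.09 -0.23  0.04  2.17  0.03  0.68  1.53]
```

View pics/w5c.png

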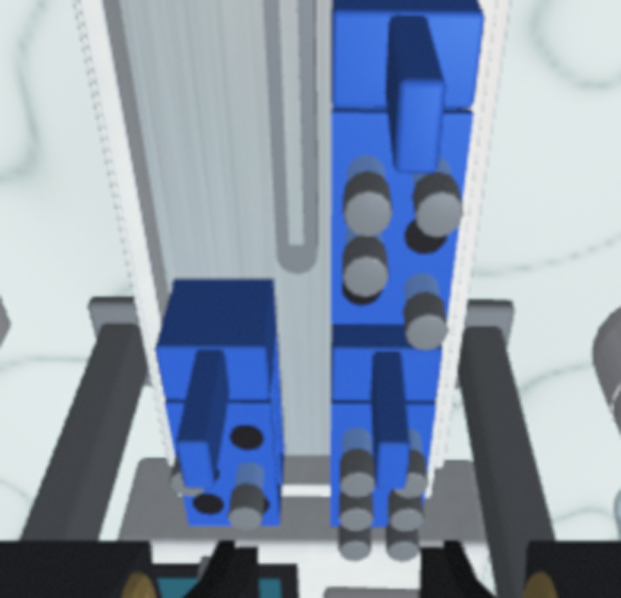

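Run:
```python
from h import *
p=arm.snapshot('wrist');a=np.load('st4.npy');st=dict(position=a[:3],orientation=a[3:])
Y=np.radians(1.8)
for n,u,z in [('FLtab',(421,82),.122),('BLtab',(391,444),.122),('BRtab',(194,441),.122),('BL frontL',(437,346),.066),('BL frontR',(332,346),.066),('BR frontR',(160,346),.066),('BR frontL',(269,346),.066),('BLbackR',(332,525),.066),('BLbackL',(424,525),.066),('BRbackL',(281,525),.066),('BRbackR',(187,525),.066),('FL frontL',(480,12),.066),('FL backL',(455,325),.066),('guideL back inner',(429,492),.037),('nose',(297,272),.032)]:
    w=atz(p,(130+u[0]/2.3,u[1]/2.3),z,st)*1e3; d=w[:2]-[589,-36.8];print(n,w.round(1),'sampler',(d@[np.cos(Y),np.sin(Y)]).round(1),(d@[-np.sin(Y),np.cos(Y)]).round(1))
```

```text
FLtab [473.   -2.2 122. ] sampler -114.8 38.2
BLtab [5.948e+02 2.000e-01 1.220e+02] sampler 6.9 36.8
BRtab [595.6 -70.2 122. ] sampler 5.6 -33.6
BL frontL [591.5  21.4  66. ] sampler 4.4 58.1
BL frontR [592.9 -21.4  66. ] sampler 4.4 15.3
BR frontR [595.2 -91.4  66. ] sampler 4.5 -54.8
BR frontL [593.8 -47.   66. ] sampler 4.4 -10.4
BLbackR [703.2 -18.4  66. ] sampler 114.7 14.8
BLbackL [701.6  28.2  66. ] sampler 114.6 61.5
BRbackL [704.  -44.3  66. ] sampler 114.7 -11.1
BRbackR [705.6 -92.1  66. ] sampler 114.8 -58.9
FL frontL [471.   19.4  66. ] sampler -116.1 59.9
FL backL [581.2  27.3  66. ] sampler -5.8 64.3
guideL back inner [707.6  33.9  37. ] sampler 120.7 66.9
nose [579.5 -36.9  32. ] sampler -9.5 0.2
```

```bash
python3 -m crank '[{"xyz":[-2,0,3],"rot":[0,0,0],"claw":3.6},{"xyz":[0,0,0],"rot":[0,0,0],"claw":3.6}]'
python3 -c "
from plant import arm
print(arm.sign_off())"
```

```text
time: 20.7
position: [0.5282, -0.0224, 0.248]
orientation: [-0.038, 2.615, 0.009]
ft_force: [0.1, 1.0, 0.9]
finger_gap: 0.0362
finger_force: 0.0
the job is handed in; nothing more can be done
None
```

I moved all three racks on by one place in the order asked and handed the job in at about 21 s; the wrist camera and contact forces show each one home, but no verdict came back.

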